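Bring an insulator to the inspection mark with the sunken slide knob

ROBOT

A 7-joint arm with a two-finger parallel gripper is mounted at the origin on the work surface. World frame = base frame: x ahead of the robot, y to its left, z up, the work surface at z = 0. Lengths are in mm, angles in rad, forces in N, time in s.
With the tool pointing down it reaches from about 425 to 825 mm from the base axis. Payload 3.6 kg.
Tool frame: the origin (TCP) lies at the very end of the fingers, on their centre line; the grasp point (between the pads) lies env.grasp_offset behind it (env.grasp_offset is the distance from the TCP to the grasp point, in mm); z points along the fingers, x is the direction in which the jaws open and shut, and the axes are right-handed (so a half turn about z gives the same grasp; the last joint's range is limited). The gripper opens to 93 mm and grips with 3 to 60 N. Pads are 15 mm wide; open, the fingers measure 128 mm over their backs; the gripper's body (75 mm by 188 mm) begins 65 mm behind the grasp point.
Start: joints at [-1.139, 0.615, -0.013, 1.423, 0.008, 1.103, -0.04], TCP at [287.831, 582.765, 218.64] pointing down, gripper open.
Joint ranges: [-3.12, 3.12], [-0.3, 2.06], [-1.34, 1.32], [0.26, 2.42], [-1.36, 4.5], [0.01, 1.98], [-2.84, 2.84]. Speed limits (rad/s): [2.79, 2.79, 3.14, 3.14, 3.14, 3.14, 3.14].

INTERFACE

Orientations are given as a rotation vector (axis times angle).
In Python, from station import env, eyes gives the robot as it stands.
- The arm moves only by the shell command python3 -m inch 'ROWS' [OPENING] [FORCE]. ROWS is JSON, a list of rows, each a list of 6 numbers: the shift along the tool's x, y, z in m, then the turn, a rotation vector about the tool's x, y, z in rad. In form: [[x, y, z, rx, ry, rz], ...]. A call has exactly 10 rows; each row is the pose to reach, as a shift and turn from the pose measured when the call began, along the tool's axes at that moment; what a row does not reach only later rows make up. A row lasts 1/10 s, in which the tool goes at most 50 mm and 8.59 degrees, less where a joint would pass 70% of its speed; a pose out of reach is approached as far as the arm can. A call with a gripper value outside its range is refused whole. OPENING is the gripper command: -1 is shut, 1 is fully open, values between are in proportion, set as the call begins (- or left out, the last holds). The fingers move at their own pace and stop on an object; FORCE is the grip in N (left out, the last holds). Time passes only in rows, so rows that repeat a pose let the fingers close, or fill a call up. It gives the time, the measured TCP pose, the force and the opening at its end, in the units of the state.
- env.read_state(): the state, without advancing time (a new reading comes with each control period).
- eyes.get_image(name): name is "scene" or "side" or "wrist"; returns (picture, depth): 420x560x3 uint8, blue, green, red; 420x560 float32, mm along the optical axis (not along the pixel's ray), 0 where there is no reading.
- eyes.camera_info(name): a dict with "camera_matrix" (3x3 intrinsics, pixels), "k1" (the pictures are not rectified: a ray, as slopes to the right and down, at radius r is drawn at 1 + k1 r^2 times it, then the intrinsics apply), "world_to_cam" (4x4, takes a point from world to camera coordinates); the wrist camera has in their place "mount" (4x4, takes a point from camera to tool coordinates, whose origin is the TCP and whose axes are the tool frame's). Camera axes: x right, y down, z forward; pixel columns grow to the right and rows downward; lengths in mm; the calibration is good to about 2 mm. A picture is of the moment at which its call begins: read the wrist's pose just before it. camera_info takes no time and is no camera call.
- env.hand_in(): hands the job in, once; it reports no verdict.
The state is a dict: "time_s": time; "qpos": joint angles; "joint_vel": joint speeds; "effort": joint torques, N m; "tcp_pos": TCP position; "tcp_rot": TCP orientation; "wrist_force": force on the tool from outside, world axes, zero at the start; "moment": the same for the moment, N m; "gripper_width": finger opening in mm.
Only numpy, scipy, OpenCV 4.12 (cv2) and the standard library are available. Lean on these libraries where they do the work, as an engineer would, in place of code of your own. Each camera call takes 0.05 s, during which the arm holds its last target. There are 200 camera calls.

TASK

Lay the ribbed porcelain insulator gently in the gap between the two round bars of the inspection slide's carriage, centred along them. Then turn the knob sunk in the well of the slide's bed to run the loaded carriage along until its pointer stands opposite the marker on the scale. Move the carriage only with the knob, and leave the marker and the other things on the ledge alone.

Things in the scene. Friction and masses are not known exactly. Their poses are not given: they have to be found in the camera images.
- insulator_mid (a point): Centre of the insulator: a ribbed white porcelain cylinder 48 mm in diameter over its ribs (porcelain 88 mm long, with a 30 mm steel cap at each end, 112 mm long over all), about 0.4 kg. Its x axis runs along the cylinder. At the start it lies on a low wooden rest, along its battens, its centre about 34 mm above the ledge; it may be gripped across its ribs at the middle from above.
- rest_mid (a point): The wooden rest that holds the insulator at the start, a fixed board 100 x 70 x 5 mm with two battens along its x axis (10 mm wide, centred 17 mm either side of its middle, tops 13 mm above the ledge). The point is in its middle at the height of the batten tops.
- cradle (a point): On the carriage: where the insulator's centre lies when it rests fully home in the gap between the two bars, centred along them. Its x axis runs along the bars. The bars are 12 mm in diameter, 32 mm apart between centres (along y), their axes 25 mm below this point; they are held between two end brackets 92 mm apart that stand no higher than the bars.
- carriage: The aluminium carriage, 104 mm (x) by 72 mm (y), that carries the bars. The origin lies under its middle at the height of the bed's top face, 62 mm above the ledge. It runs along its own y axis, away from the well as y grows, driven by the knob through a rack and pinion: 20 mm per radian of the knob. It can run 65 mm in all.
- pointer_tip (a point): Tip of the carriage's steel pointer, a flat wedge that sticks out on the carriage's +x side over the scale, 78 mm above the ledge. Axes as the carriage.
- marker_tip (a point): Tip of the marker, a dark steel clip 16 mm wide with a round stud on top, set on the scale on the bed's +x side; its wedge points at the carriage, tip 78 mm above the ledge. The pointer stands opposite when the two tips are level along the travel (y of this point), facing each other 2 mm apart. At the start the marker is 20 to 50 mm farther from the well than the pointer.
- knob_grip (a point): Point on the knob's vertical axis at the height to grip it, 40 mm above the ledge. The knob is a brass bar grip 58 mm long (x of this point), 18 mm wide (y) and 35 mm tall, its top 50 mm above the ledge, on a disc 56 mm in diameter whose top is 15 mm above the ledge. It takes about 0.25 N m to turn and stays where it is left.
- knob (a joint): Angle of the knob in rad, growing clockwise seen from above, from 0 to 3.25. Turning it clockwise runs the carriage away from the well, towards the marker.
- prism_mid (a point): Bystander: squat green glass prism offcut, 90 x 64 x 46 mm, its centre.
- collar_a_mid (a point): Bystander: brass collar, 76 mm in diameter, 44 mm tall, its centre.
- collar_b_mid (a point): Bystander: a second such brass collar, its centre.
- wedge_mid (a point): Bystander: stubby bronze wedge, 90 x 48 x 42 mm; the point is in its middle, 15 mm up.
- well_rim (a point): Centre of the mouth of the round well, 62 mm above the ledge, level with the bed's top face. The well is 96 mm in diameter and 52 mm deep with the knob standing in its middle, its top 12 mm below the mouth; fingers opened wide do not fit in. Axes as the carriage.
Mind the look-alikes: they are no part of the job. Of the things shaped like the part that bears insulator_mid, the white one is meant.

How it is judged (in metres and radians):
On the way, in this order (a step that is already met when the one before it is completed fails the run):
1. the insulator rests in the gap between the bars, released, with the carriage still short of the marker (x of insulator_mid in the frame of cradle between -0.012 and 0.012 m and y of insulator_mid in the frame of cradle between -0.004 and 0.004 m and z of insulator_mid in the frame of cradle between -0.004 and 0.004 m and angle between the x axis of insulator_mid and the x axis of cradle, either way round below 0.1 rad and contact force between the fingers and insulator below 0.2 N and y of pointer_tip in the frame of marker_tip below -0.008 m), for 0.2 s.
2. the knob is gripped in its well while the carriage is loaded (x of insulator_mid in the frame of cradle between -0.012 and 0.012 m and y of insulator_mid in the frame of cradle between -0.004 and 0.004 m and z of insulator_mid in the frame of cradle between -0.004 and 0.004 m and angle between the x axis of insulator_mid and the x axis of cradle, either way round below 0.1 rad and distance between the grasp point and knob_grip below 0.03 m), for 0.1 s.
3. the loaded carriage's pointer is opposite the marker (x of insulator_mid in the frame of cradle between -0.012 and 0.012 m and y of insulator_mid in the frame of cradle between -0.004 and 0.004 m and z of insulator_mid in the frame of cradle between -0.004 and 0.004 m and angle between the x axis of insulator_mid and the x axis of cradle, either way round below 0.1 rad and y of pointer_tip in the frame of marker_tip between -0.003 and 0.003 m), for 0.2 s.
At the end, for the whole second after the job is handed in: The insulator rests home in the gap between the two bars (its centre within 4 mm of the cradle point across the bars and in height, within 12 mm along them, its axis within 0.1 rad of the bars), the pointer is within 3 mm of the marker along the travel, and everything is at rest (all of step 3 and linear speed of insulator below 0.01 m/s and linear speed of carriage below 0.005 m/s); the robot touches nothing.
It fails at once if the insulator is knocked or pressed hard on the carriage (over 60 N) (contact force between insulator and carriage above 60 N).
It fails at once if the insulator is dropped: let go so that it falls freely by more than about 8 mm (contact force between the fingers and insulator below 0.2 N and linear speed of insulator above 0.4 m/s).
It fails at once if the fingers push the carriage itself (over 10 N) (contact force between the fingers and carriage above 10 N).
It fails at once if the marker is shifted by more than 3 mm (distance of marker_tip from where it was at the start of the episode above 0.003 m).
It fails at once if a bystander is shifted by more than 20 mm (distance of any of prism_mid, collar_a_mid, collar_b_mid, wedge_mid from where it was at the start of the episode above 0.02 m).
It also fails if it takes over 58 s, if anything falls off the work surface, if the arm or the gripper's body presses on something with over 40 N, if the wrist force passes 120 N, or if a joint passes its speed limit or range.

## Working session

There is one attempt and no reset: what is moved stays moved. The work goes in short steps, Python scripts to look and compute and a shell command to move; the robot and the scene stay as the last step left them, time stands still between calls to the robot, and variables do not carry over. Pictures are saved under pics/ and viewed, about 8 in all and at most 12, crops included, and the job is handed in when it is done.

```bash
ls; mkdir -p pics; python3 - <<'E'
from station import env, eyes
import cv2,numpy as np
print(env.read_state(), env.grasp_offset)
for n in ["scene","side"]:
    im,d=eyes.get_image(n); cv2.imwrite(f"pics/{n}0.png",im); np.savez(f"pics/{n}0.npz",im=im,d=d)
    i=eyes.camera_info(n); print(n,i)
im,d=eyes.get_image("wrist"); np.savez("pics/wrist0.npz",im=im,d=d); cv2.imwrite("pics/wrist0.png",im)
print(eyes.camera_info("wrist"))
E
```

```text
pics
{'time_s': 0.0, 'qpos': array([-1.13849535,  0.61591993, -0.01260812,  1.42487911,  0.00809754,
        1.10336422, -0.04039067]), 'joint_vel': array([-0.00018816,  0.00036378, -0.00045764, -0.00166643,  0.00019193,
        0.0004354 ,  0.00076093]), 'effort': array([ 3.46715515e-04, -4.58939731e+01,  2.09175115e-01, -1.65745926e+01,
       -6.10177475e-02,  2.04622565e-02,  2.43371014e-04]), 'tcp_pos': array([287.51901493, 582.08652618, 217.48726714]), 'tcp_rot': array([ 2.66717325,  1.65747477, -0.00332959]), 'wrist_force': array([ 0.60242167,  0.34308085, -0.44368145]), 'moment': array([-0.02524514, -0.00249488,  0.01359725]), 'gripper_width': 92.8542145997274} 18.8
scene {'camera_matrix': array([[389.5485804 ,   0.        , 275.58325602],
       [  0.        , 389.5485804 , 209.54451323],
       [  0.        ,   0.        ,   1.        ]]), 'k1': -0.09596591896477133, 'world_to_cam': array([[-2.09857858e-01,  9.77674938e-01, -1.05544235e-02,
         7.42870632e+01],
       [ 7.74466145e-01,  1.59630747e-01, -6.12143949e-01,
        -3.40769329e+02],
       [-5.96792987e-01,
[... 564 characters left out ...]
,  6.20757400e-01, -7.75913524e-01,
         1.02498047e+03],
       [ 0.00000000e+00,  0.00000000e+00,  0.00000000e+00,
         1.00000000e+00]])}
{'camera_matrix': array([[296.34114156,   0.        , 277.99698377],
       [  0.        , 296.34114156, 209.27851303],
       [  0.        ,   0.        ,   1.        ]]), 'k1': -0.03566945221675592, 'mount': array([[ 9.99998170e-01, -6.83420238e-04,  1.78684892e-03,
        -3.82767926e-01],
       [ 1.49869957e-04,  9.59129687e-01,  2.82966819e-01,
        -7.82518110e+01],
       [-1.90720510e-03, -2.82966034e-01,  9.59128034e-01,
        -1.65957437e+02],
       [ 0.00000000e+00,  0.00000000e+00,  0.00000000e+00,
         1.00000000e+00]])}
```

View pics/scene0.png

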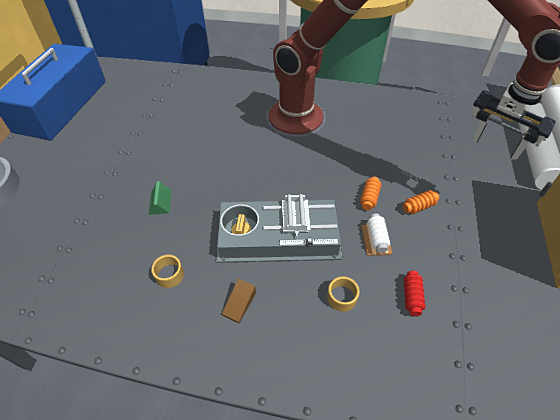

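View pics/side0.png

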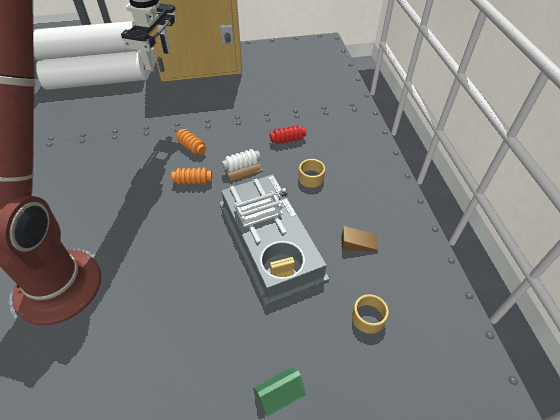

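Scene: the white insulator is at (376,233) on its wooden rest. The look-alikes are orange at (371,193) and (421,202) and red at (414,293). Only the white one fits, and it is the one on the rest. The bed spans (215-342, 195-262), with the knob at (241,224) and the carriage at (295,214).

```bash
cat > h.py <<'E'
import numpy as np, cv2
from scipy.spatial.transform import Rotation as R
from station import env, eyes
def cam(n, st=None):
    i=eyes.camera_info(n)
    if n!="wrist": return i["camera_matrix"],i["k1"],np.linalg.inv(i["world_to_cam"])
    T=np.eye(4);T[:3,:3]=R.from_rotvec(st["tcp_rot"]).as_matrix();T[:3,3]=st["tcp_pos"]
    return i["camera_matrix"],i["k1"],T@i["mount"]
def rays(c,uv):
    K,k1,T=c
    uv=np.asarray(uv,float).reshape(-1,1,2)
    xy=cv2.undistortPoints(uv,K,np.array([k1,0,0,0,0.]))[:,0]
    return np.c_[xy,np.ones(len(xy))]
def plane(c,uv,z):
    r=rays(c,uv)@c[2][:3,:3].T; o=c[2][:3,3]
    return o+r*((z-o[2])/r[:,2])[:,None]
def cloud(c,d,uv):
    uv=np.asarray(uv); dd=d[uv[:,1],uv[:,0]]
    return (rays(c,uv)*dd[:,None])@c[2][:3,:3].T+c[2][:3,3], dd>0
def allcloud(c,d):
    H,W=d.shape; v,u=np.mgrid[:H,:W]
    P,ok=cloud(c,d,np.c_[u.ravel(),v.ravel()]); P[~ok]=np.nan
    return P.reshape(H,W,3)
def shot(n,name):
    st=env.read_state(); im,d=eyes.get_image(n); np.savez(f"pics/{name}.npz",im=im,d=d,p=st["tcp_pos"],r=st["tcp_rot"])
    return st,im,d
def tooldelta(st,pos,R2=None):
    "shift (m) in tool axes to TCP world pos, and rotvec"
    A=R.from_rotvec(st["tcp_rot"]); s=A.inv().apply(np.asarray(pos)-st["tcp_pos"])/1000
    return s, (A.inv()*R2).as_rotvec() if R2 is not None else None
E
python3 - <<'E'
from h import *
for n,box in (("scene",(340,400,205,262)),("side",(215,270,140,182))):
    z=np.load(f"pics/{n}0.npz"); im,d=z["im"],z["d"]; c=cam(n); P=allcloud(c,d)
    hsv=cv2.cvtColor(im,cv2.COLOR_BGR2HSV)
    m=(hsv[...,1]<60)&(hsv[...,2]>140); k=np.zeros_like(m); k[box[2]:box[3],box[0]:box[1]]=1; m&=k
    q=P[m]; q=q[(q[:,2]>15)&(q[:,2]<70)]
    r=cv2.minAreaRect(q[:,:2].astype(np.float32)); print(n,"ins",m.sum(),q.mean(0),q[:,2].max(),r)
    # bed top
    T=(abs(P[...,2]-62)<3); x=P[T]; 
    reg=(x[:,0]>400)&(x[:,0]<800)&(x[:,1]>-300)&(x[:,1]<300); x=x[reg]
    print("bed",len(x),cv2.minAreaRect(x[:,:2].astype(np.float32)))
    # knob
    hb=(slice(205,240),slice(222,258)) if n=="scene" else (slice(245,282),slice(262,304))
    mk=np.zeros_like(m); mk[hb]=1
    mk&=(hsv[...,0]>12)&(hsv[...,0]<32)&(hsv[...,1]>90)&(P[...,2]>46)&(P[...,2]<54)
    q=P[mk]; print("knob",len(q),q.mean(0),cv2.minAreaRect(q[:,:2].astype(np.float32)))
a=cv2.imread("pics/scene0.png")[165:320,205:445]; b=cv2.imread("pics/side0.png")[130:310,165:345]
a=cv2.resize(a,(480,310)); b=cv2.resize(b,(310,310)); cv2.imwrite("pics/crop1.png",np.hstack([a,b]))
E
```

```text
scene ins 577 [491.52334336 314.22073344  50.82697973] 61.76264428935224 ((485.9610290527344, 315.3719177246094), (113.4388656616211, 47.796634674072266), 14.160444259643555)
bed 2836 ((525.68017578125, 44.03553771972656), (153.80419921875, 321.0368957519531), 13.380356788635254)
knob 99 [538.34150273 -60.26627401  50.59717738] ((536.8285522460938, -61.027732849121094), (58.879058837890625, 17.94232177734375), 6.756106376647949)
side ins 598 [491.32240511 294.34864101  48.99447495] 69.36999710262796 ((491.1175537109375, 261.9429931640625), (111.62571716308594, 149.81594848632812), 6.049240589141846)
bed 3449 ((526.8828125, 45.48089599609375), (150.9648895263672, 323.3511047363281), 13.153484344482422)
knob 126 [537.94270929 -61.9696667   49.76255809] ((537.3967895507812, -60.34221267700195), (57.321075439453125, 19.461669921875), 7.832533836364746)
```

View pics/crop1.png

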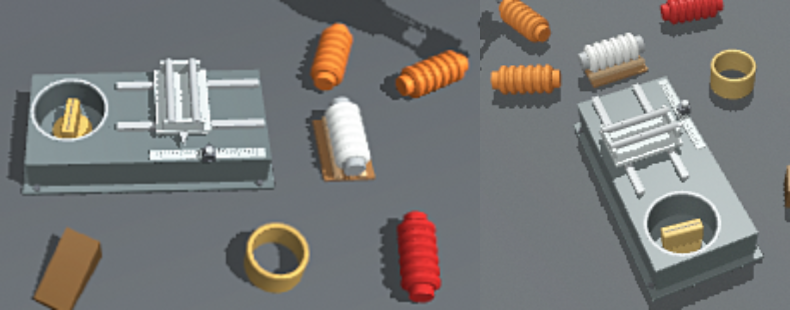

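The crop confirms the white ribbed insulator on the wooden rest, at (345,135) in the crop. The carriage is at (182,95), the marker with its dark stud at (207,154), and the knob in its well at (70,118). Next I go above the insulator.

```bash
cat >> h.py <<'E'
def down(deg):  # tool z down, tool x at world angle deg
    a=np.radians(deg); x=np.array([np.cos(a),np.sin(a),0]); z=np.array([0,0,-1.]); return R.from_matrix(np.c_[x,np.cross(z,x),z])
E
python3 - <<'E'
from h import *
print(tooldelta(env.read_state(),[486,315,190],down(104)))
E
```

```text
(array([-0.15170487,  0.29622578,  0.02805413]), array([-6.60334327e-04,  1.87765296e-03, -7.03083265e-01]))
```

```bash
python3 -m inch '[[-0.015,0.03,0.003,0,0,-0.1],[-0.045,0.09,0.009,0,0,-0.2],[-0.068,0.133,0.014,0,0,-0.32],[-0.09,0.178,0.018,0,0,-0.45],[-0.112,0.22,0.022,0,0,-0.57],[-0.13,0.255,0.025,0,0,-0.66],[-0.145,0.283,0.028,0,0,-0.7],[-0.152,0.296,0.028,0,0,-0.7],[-0.152,0.296,0.028,0,0,-0.7],[-0.152,0.296,0.028,0,0,-0.7]]' 1 30
python3 - <<'E'
from h import *
st,im,d=shot("wrist","w1"); cv2.imwrite("pics/w1.png",im); print(st["tcp_pos"],st["tcp_rot"],st["qpos"])
c=cam("wrist",st); P=allcloud(c,d)
hsv=cv2.cvtColor(im,cv2.COLOR_BGR2HSV)
near=np.hypot(P[...,0]-486,P[...,1]-315)<75
m=(hsv[...,1]<60)&(hsv[...,2]>140)&near&(P[...,2]>20)&(P[...,2]<70)
q=P[m]; print(m.sum(),q.mean(0),np.percentile(q[:,2],98),cv2.minAreaRect(q[:,:2].astype(np.float32)))
E
```

```text
time_s: 1.15
tcp_pos: [484.1, 317.4, 190.3]
tcp_rot: [-1.934, -2.473, 0.001]
wrist_force: [-0.5, 0.9, 0.5]
gripper_width: 93.1
[484.09006661 317.40066092 190.25132739] [-1.93403052e+00 -2.47342106e+00  1.28312430e-03] [-0.49307487  0.53908028 -0.19477901  1.66941795  0.12087976  0.94618266
  1.08252372]
3619 [482.84537621 316.3036712   50.73083175] 58.042586085334136 ((487.0830078125, 317.20147705078125), (112.08365631103516, 46.32777404785156), 14.308697700500488)
```

View pics/w1.png

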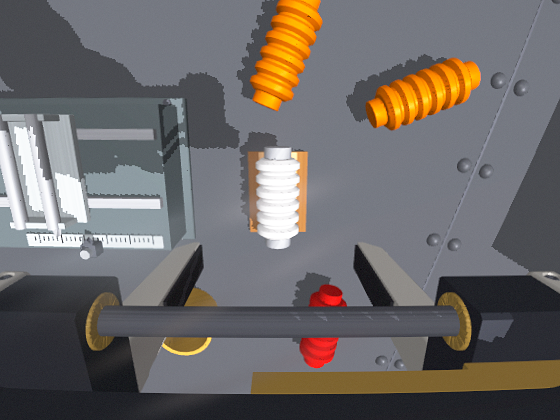

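The insulator's centre is at (487,317), angle 14.3°, 112 x 46 mm, which agrees with the spec. Descending to grip.

```bash
python3 -m inch '[[-0.001,0.003,0.025,0,0,0],[-0.001,0.003,0.06,0,0,0],[-0.001,0.003,0.095,0,0,0],[-0.001,0.003,0.125,0,0,0],[-0.001,0.003,0.148,0,0,0],[-0.001,0.003,0.163,0,0,0],[-0.001,0.003,0.172,0,0,0],[-0.001,0.003,0.172,0,0,0],[-0.001,0.003,0.172,0,0,0],[-0.001,0.003,0.172,0,0,0]]' 1 30
python3 -m inch '[[0,0,0,0,0,0],[0,0,0,0,0,0],[0,0,0,0,0,0],[0,0,0,0,0,0],[0,0,0,0,0,0],[0,0,0,0,0,0],[0,0,0,0,0,0],[0,0,0,0,0,0],[0,0,0,0,0,0],[0,0,0,0,0,0]]' -1 30
```

```text
time_s: 2.2
tcp_pos: [486.9, 319.0, 19.4]
tcp_rot: [-1.931, -2.476, -0.002]
wrist_force: [-0.0, 0.4, 0.5]
gripper_width: 92.8
time_s: 3.2
tcp_pos: [487.2, 317.7, 19.4]
tcp_rot: [-1.933, -2.476, -0.0]
wrist_force: [0.2, -4.0, 0.8]
gripper_width: 47.3
```

```bash
python3 - <<'E'
from h import *
# carriage: bars & bed from the wrist view w1 and the scene/side
for n in ("scene","side","w1"):
    z=np.load(f"pics/{n}0.npz" if n!="w1" else "pics/w1.npz"); d=z["d"]; im=z["im"]
    c=cam(n) if n!="w1" else cam("wrist",dict(tcp_pos=z["p"],tcp_rot=z["r"])); P=allcloud(c,d)
    a=np.radians(13.3); ex=np.array([np.cos(a),np.sin(a)]); ey=np.array([-ex[1],ex[0]]); o=np.array([526.3,44.8])
    xl=(P[...,:2]-o)@ex; yl=(P[...,:2]-o)@ey
    reg=(abs(xl)<80)&(abs(yl)<165)
    for lo,hi in ((68,75),(75,82),(82,90),(90,98),(98,110)):
        m=reg&(P[...,2]>lo)&(P[...,2]<hi)
        if m.sum()>10: print(n,lo,hi,m.sum(),"xl",np.percentile(xl[m],[1,50,99]).round(1),"yl",np.percentile(yl[m],[1,50,99]).round(1))
E
```

```text
scene 68 75 365 xl [-52.9  16.9  76.6] yl [-39.   89.5 153.8]
scene 75 82 461 xl [-62.6  -7.8  76. ] yl [11.2 47.  83.8]
scene 82 90 141 xl [-61.3  -8.8  75.8] yl [11.1 52.3 82. ]
scene 90 98 71 xl [-63.9  35.7  40.2] yl [19.6 45.  72.4]
scene 98 110 334 xl [-65.2  -7.6  38.8] yl [22.4 45.1 71.1]
side 68 75 330 xl [-63.7 -22.1  69.5] yl [-39.9  12.7 153.8]
side 75 82 558 xl [-63.9  -9.   73.3] yl [10.6 32.  79. ]
side 82 90 54 xl [-64.6  -6.9  76.8] yl [ 9.2 39.9 81.9]
side 90 98 86 xl [-64.4 -17.6  36.9] yl [19.2 44.  70.4]
side 98 110 364 xl [-64.  -14.3  38.9] yl [22.8 42.4 70.2]
w1 68 75 1994 xl [-55.3  -0.3  73.7] yl [-11.  109.1 155.6]
w1 75 82 4851 xl [-60.7 -11.8  71.3] yl [22.9 64.1 84. ]
w1 82 90 226 xl [-63.2  35.4  77.7] yl [29.4 73.7 83. ]
w1 90 98 888 xl [-63.1 -15.6  38.8] yl [34.4 50.2 74.6]
w1 98 110 2997 xl [-62.5 -10.6  39.2] yl [27.  60.3 72. ]
```

Gripped (47.3 mm opening). Lift, then hover beside the cradle for a closer look.

```bash
python3 -m inch '[[0,0,-0.01,0,0,0],[0,0,-0.03,0,0,0],[0,0,-0.06,0,0,0],[0,0,-0.095,0,0,0],[0,0,-0.13,0,0,0],[0,0,-0.16,0,0,0],[-0.005,0,-0.19,0,0,0],[-0.015,0,-0.21,0,0,0],[-0.035,-0.002,-0.225,0,0,0],[-0.065,-0.003,-0.231,0,0,0]]'
python3 -m inch '[[-0.035,-0.001,0,0,0,0],[-0.075,-0.002,0,0,0,0],[-0.115,-0.004,0,0,0,0],[-0.14,-0.005,0,0,0,0],[-0.155,-0.006,0,0,0,0],[-0.162,-0.007,0,0,0,0],[-0.164,-0.008,0,0,0,0],[-0.164,-0.008,0,0,0,0],[-0.164,-0.008,0,0,0,0],[-0.164,-0.008,0,0,0,0]]'
python3 - <<'E'
from h import *
st,im,d=shot("wrist","w2"); cv2.imwrite("pics/w2.png",im); print(st["tcp_pos"],st["tcp_rot"])
c=cam("wrist",st); P=allcloud(c,d)
a=np.radians(13.3); ex=np.array([np.cos(a),np.sin(a)]); ey=np.array([-ex[1],ex[0]]); o=np.array([526.3,44.8])
xl=(P[...,:2]-o)@ex; yl=(P[...,:2]-o)@ey
reg=(abs(xl)<80)&(abs(yl)<165)
for lo,hi in ((55,66),(75,82),(90,98),(98,102),(102,105),(105,110)):
    m=reg&(P[...,2]>lo)&(P[...,2]<hi); q=P[m]
    if m.sum()>10: print(lo,hi,m.sum(),np.median(q[:,2]),"xl",np.percentile(xl[m],[1,50,99]).round(1),"yl",np.percentile(yl[m],[1,50,99]).round(1),cv2.minAreaRect(q[:,:2].astype(np.float32)))
# bar crest: z profile across yl
m=reg&(xl>-50)&(xl<25)&(P[...,2]>60)&(P[...,2]<115)
for y in range(6,90,3):
    k=m&(abs(yl-y)<1.5)
    if k.sum(): print(y,k.sum(),np.percentile(P[k][:,2],[10,50,95]).round(1))
E
```

```text
time_s: 4.2
tcp_pos: [499.0, 257.5, 252.3]
tcp_rot: [-1.924, -2.481, -0.009]
wrist_force: [-0.1, -0.6, -3.0]
gripper_width: 47.6
time_s: 5.2
tcp_pos: [531.8, 98.2, 251.5]
tcp_rot: [-1.92, -2.483, -0.009]
wrist_force: [-0.0, 0.7, -3.0]
gripper_width: 47.7
[531.7849018   98.20056273 251.49650438] [-1.920437   -2.48270412 -0.00942184]
55 66 17776 61.991987380726954 xl [-72.8  -6.6  75.5] yl [-158.3  -22.9  157.8] ((528.3316650390625, 44.32231140136719), (151.44091796875, 321.7310485839844), 13.204991340637207)
75 82 1770 78.97032162230624 xl [-61.7 -35.3  10.9] yl [12.  44.9 82. ] ((492.5001220703125, 85.24230194091797), (78.57225036621094, 71.32647705078125), 13.597440719604492)
90 98 89 97.59278500801412 xl [-63.3 -48.7 -20.5] yl [21.6 40.4 73.5] ((473.6872253417969, 83.06455993652344), (46.76171112060547, 52.52180480957031), 19.762868881225586)
98 102 658 100.53230836390821 xl [-63.1 -47.5 -17.9] yl [21.9 43.5 72.4] ((476.2676086425781, 81.7957992553711), (46.08971405029297, 52.80185317993164), 14.498062133789062)
102 105 451 102.73876014215853 xl [-62.6 -40.9 -18.4] yl [27.7 58.8 66.2] ((476.6539001464844, 81.17082977294922), (45.9089469909668, 39.248416900634766), 13.396242141723633)
6 147 [61.2 62.3 70.4]
9 128 [61.2 62.2 70.1]
12 107 [77.8 78.8 80. ]
15 131 [77.9 79.  80.1]
18 140 [78.1 79.  80. ]
21 103 [78.  78.9 80.1]
24 34 [77.8 79.  80.1]
27 99 [ 97.7 100.5 102.2]
30 92 [101.8 102.7 103.7]
33 80 [101.5 102.5 104.1]
36 103 [ 97.1 100.6 102.7]
39 100 [78.3 79.3 97.7]
42 71 [78.2 79.1 80.3]
45 88 [78.  79.  79.8]
48 86 [78.  79.1 80.3]
51 79 [78.  79.2 80.3]
54 83 [78.1 78.9 80.2]
57 103 [ 78.2  97.8 101.6]
60 87 [101.3 102.3 103.6]
63 91 [101.9 102.8 103.8]
66 83 [100.6 101.5 103.2]
69 47 [ 78.7  96.8 100.5]
72 84 [78.2 79.1 80.3]
75 82 [78.  79.1 80.2]
78 93 [78.1 78.9 80.2]
81 80 [78.1 79.  80. ]
84 42 [61.4 62.8 76.9]
87 132 [61.2 62.4 70.3]
```

View pics/w2.png

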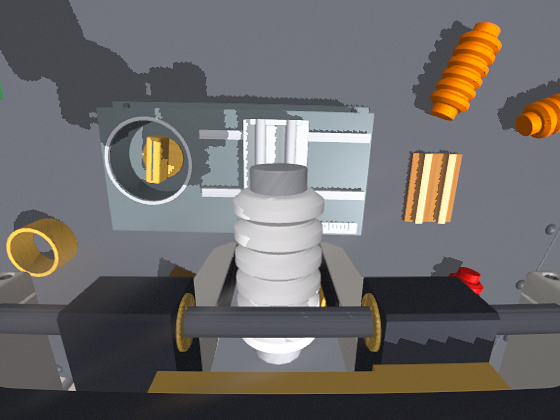

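The bars show crests at z≈103 (so the cradle centre is at about 122), mid-gap at (503.6, 87.8), axis 13.3°. This agrees across the three views. Approaching above it.

```bash
python3 -m inch '[[-0.001,-0.01,0.01,0,0,0.01],[-0.003,-0.02,0.03,0,0,0.02],[-0.003,-0.028,0.055,0,0,0.02],[-0.003,-0.03,0.08,0,0,0.02],[-0.003,-0.03,0.1,0,0,0.02],[-0.003,-0.03,0.115,0,0,0.02],[-0.003,-0.03,0.121,0,0,0.02],[-0.003,-0.03,0.121,0,0,0.02],[-0.003,-0.03,0.121,0,0,0.02],[-0.003,-0.03,0.121,0,0,0.02]]'
python3 - <<'E'
from h import *
st=env.read_state(); print(st["tcp_pos"],tooldelta(st,[503.6,87.8,109.5],down(103.4)))
for n in ("scene","side"):
    s,im,d=shot(n,n+"3"); c=cam(n); P=allcloud(c,d)
    a=np.radians(13.3); ex=np.array([np.cos(a),np.sin(a)]); ey=np.array([-ex[1],ex[0]]); o=np.array([526.3,44.8])
    xl=(P[...,:2]-o)@ex+12.2; yl=(P[...,:2]-o)@ey-47.1
    m=(abs(xl)<75)&(abs(yl)<40)&(P[...,2]>125)&(P[...,2]<170)
    hsv=cv2.cvtColor(im,cv2.COLOR_BGR2HSV); m&=(hsv[...,1]<60)&(hsv[...,2]>120)
    print(n,m.sum(),np.percentile(xl[m],[2,50,98]),np.percentile(yl[m],[2,50,98]),np.percentile(P[m][:,2],[2,98]))
ims=[]
for n,(u0,u1,v0,v1) in (("scene",(200,360,160,280)),("side",(200,340,150,310))):
    ims.append(cv2.resize(np.load(f"pics/{n}3.npz")["im"][v0:v1,u0:u1],(395,400)))
cv2.imwrite("pics/c3.png",np.hstack(ims))
E
```

```text
time_s: 6.25
tcp_pos: [504.6, 88.5, 131.3]
tcp_rot: [-1.947, -2.464, -0.012]
wrist_force: [0.1, 0.8, -2.9]
gripper_width: 47.3
[504.56106544  88.45980209 131.31566105] (array([-0.00054369, -0.00119836,  0.02180712]), array([ 0.0050762 , -0.00569312, -0.00034751]))
scene 599 [-39.87975602  10.74080028  54.40299942] [-34.31798952  -1.26449436  33.86572992] [136.02749951 169.66881337]
side 333 [-55.85835463 -32.55132618   7.81245153] [-38.53275832 -13.91240814  12.81686575] [135.44985014 169.17746027]
```

View pics/c3.png

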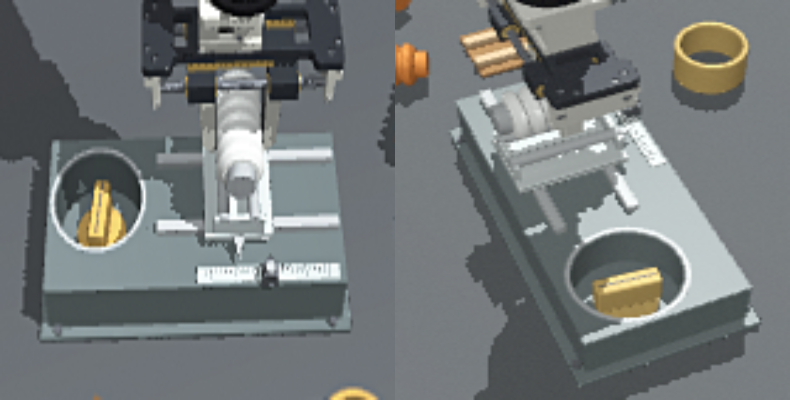

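The insulator hangs above the bars, centred along them (ends at -56 and +54 mm). Lowering slowly.

```bash
python3 -m inch '[[0,-0.001,0.004,0.005,-0.006,0],[-0.0005,-0.001,0.009,0.005,-0.006,0],[-0.0005,-0.001,0.014,0.005,-0.006,0],[-0.0005,-0.001,0.017,0.005,-0.006,0],[-0.0005,-0.001,0.019,0.005,-0.006,0],[-0.0005,-0.001,0.0205,0.005,-0.006,0],[-0.0005,-0.001,0.0215,0.005,-0.006,0],[-0.0005,-0.001,0.022,0.005,-0.006,0],[-0.0005,-0.001,0.022,0.005,-0.006,0],[-0.0005,-0.001,0.022,0.005,-0.006,0]]'
```

```text
time_s: 7.35
tcp_pos: [503.6, 87.8, 109.3]
tcp_rot: [1.947, 2.465, -0.0]
wrist_force: [1.0, -0.1, -2.8]
gripper_width: 47.2
```

```bash
python3 -m inch '[[0,0,0.0005,0,0,0],[0,0,0.001,0,0,0],[0,0,0.001,0,0,0],[0,0,0.0015,0,0,0],[0,0,0.0015,0,0,0],[0,0,0.002,0,0,0],[0,0,0.002,0,0,0],[0,0,0.002,0,0,0],[0,0,0.002,0,0,0],[0,0,0.002,0,0,0]]'
```

```text
time_s: 8.35
tcp_pos: [503.7, 87.9, 108.1]
tcp_rot: [1.947, 2.465, 0.0]
wrist_force: [-1.8, -0.4, 5.3]
gripper_width: 47.5
```

Contact at the expected height (about 8 N). Releasing, then rising.

```bash
python3 -m inch '[[0,0,0,0,0,0],[0,0,0,0,0,0],[0,0,0,0,0,0],[0,0,0,0,0,0],[0,0,0,0,0,0],[0,0,0,0,0,0],[0,0,0,0,0,0],[0,0,0,0,0,0],[0,0,0,0,0,0],[0,0,0,0,0,0]]' 0.4
python3 -m inch '[[0,0,-0.005,0,0,0],[0,0,-0.015,0,0,0],[0,0,-0.03,0,0,0],[0,0,-0.05,0,0,0],[0,0,-0.075,0,0,0],[0,0,-0.1,0,0,0],[0,0,-0.125,0,0,0],[0,0,-0.142,0,0,0],[0,0,-0.15,0,0,0],[0,0,-0.15,0,0,0]]' 0.4
python3 - <<'E'
from h import *
st,im,d=shot("wrist","w4"); cv2.imwrite("pics/w4.png",im)
c=cam("wrist",st); P=allcloud(c,d)
a=np.radians(13.3); ex=np.array([np.cos(a),np.sin(a)]); ey=np.array([-ex[1],ex[0]]); o=np.array([526.3,44.8])
xl=(P[...,:2]-o)@ex; yl=(P[...,:2]-o)@ey
reg=(abs(xl)<80)&(abs(yl)<165)
m=reg&(P[...,2]>110)&(P[...,2]<160); q=P[m]
print("ins",np.percentile(q[:,2],98),cv2.minAreaRect(np.c_[xl[m],yl[m]].astype(np.float32)))
m=reg&(P[...,2]>76)&(P[...,2]<82)&(xl>-62)&(xl<38); print("plate",np.percentile(yl[m],[1,50,99]))
hsv=cv2.cvtColor(im,cv2.COLOR_BGR2HSV)
m=reg&(hsv[...,1]>90)&(abs(hsv[...,0].astype(int)-22)<10)&(P[...,2]>46)&(P[...,2]<54)
q=P[m]; print("knob",m.sum(),q.mean(0),cv2.minAreaRect(q[:,:2].astype(np.float32)))
# rim: bed-top points around the well -> fit circle to hole
m=reg&(P[...,2]<56)&(P[...,2]>5)&(xl<70)&(xl>-70)&(yl<-30)
q=P[m]; print("hole xl yl",np.percentile(xl[m],[1,99]),np.percentile(yl[m],[1,99]))
cv2.imwrite("pics/c4.png",cv2.resize(im[90:300,80:400],None,fx=2.4,fy=2.4,interpolation=cv2.INTER_CUBIC))
E
```

```text
time_s: 9.35
tcp_pos: [503.8, 87.9, 108.1]
tcp_rot: [1.947, 2.465, 0.0]
wrist_force: [0.2, 0.1, -0.7]
gripper_width: 65.2
time_s: 10.35
tcp_pos: [504.2, 88.1, 259.5]
tcp_rot: [1.946, 2.463, 0.004]
wrist_force: [-0.0, 0.1, -1.0]
gripper_width: 65.3
ins 146.74468886120547 ((-12.488143920898438, 46.88615417480469), (46.63848876953125, 112.32142639160156), 89.75272369384766)
plate [11.90939552 47.13462013 82.16525015]
knob 523 [537.96685871 -59.34371399  49.42500501] ((538.7225952148438, -59.67905044555664), (57.37588882446289, 17.214895248413086), 6.999650478363037)
hole xl yl [-53.05511424  36.44801271] [-152.93087801  -74.68178027]
```

View pics/c4.png

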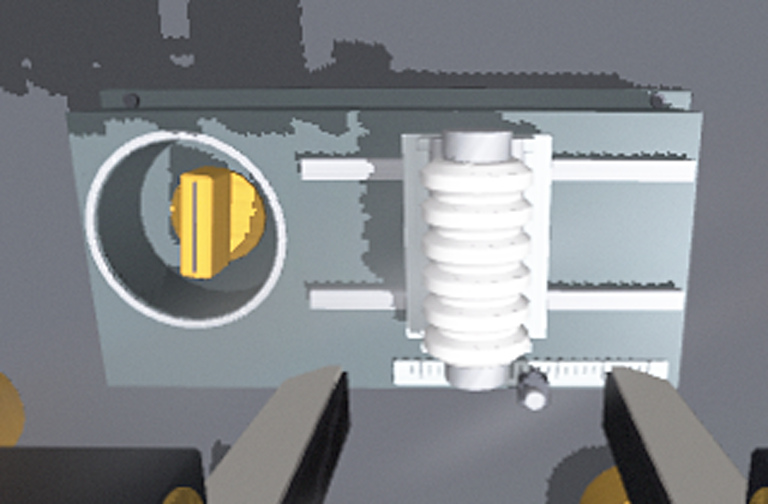

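The insulator rests home: centre (-12.5, 46.9) in the bed frame against a cradle at (-12.2, 47.1), top at 146.7 (centre 122.7). The knob is at (538.5, -59.5), long axis 7°. Now I measure the pointer and marker while moving to above the knob.

```bash
python3 - <<'E'
from h import *
a=np.radians(13.3); ex=np.array([np.cos(a),np.sin(a)]); ey=np.array([-ex[1],ex[0]]); o=np.array([526.3,44.8])
for n in ("scene0","side0","w1","w4"):
    z=np.load(f"pics/{n}.npz"); d=z["d"]; im=z["im"]
    c=cam(n[:-1]) if n[0]=="s" else cam("wrist",dict(tcp_pos=z["p"],tcp_rot=z["r"])); P=allcloud(c,d)
    xl=(P[...,:2]-o)@ex; yl=(P[...,:2]-o)@ey; Z=P[...,2]; g=im.max(2)
    m=(xl>41.5)&(xl<72)&(yl>25)&(yl<75)&(Z>72)&(Z<83)&(abs(yl-47)<14)
    if m.sum(): print(n,"pointer",m.sum(),xl[m].max().round(1),"y",np.median(yl[m]).round(1),yl[m].min().round(1),yl[m].max().round(1))
    m=(xl>45)&(xl<85)&(yl>60)&(yl<110)&(Z>72)
    if m.sum(): print(n,"marker",m.sum(),"x",np.percentile(xl[m],[2,98]).round(1),"y",np.percentile(yl[m],[3,50,97]).round(1),"top",Z[m].max().round(1))
st=env.read_state()
print(tooldelta(st,[538.5,-59.5,200],down(97)))
E
```

```text
scene0 pointer 13 53.8 y 45.5 42.9 50.8
scene0 marker 44 x [59.2 77.5] y [69.7 76.8 85. ] top 86.5
side0 pointer 7 53.7 y 45.7 43.8 50.0
side0 marker 44 x [59.5 77.8] y [69.2 75.3 83.6] top 87.8
w1 pointer 54 57.5 y 47.9 43.8 49.8
w1 marker 298 x [60.2 78.2] y [72.  80.8 86. ] top 84.9
w4 marker 167 x [60.4 78.8] y [70.  77.2 84.3] top 85.4
(array([-0.15145549, -0.00015509,  0.0583833 ]), array([0.00116716, 0.00045567, 0.11131135]))
```

The pointer is at y≈47 and the marker at y≈77, so the run is about 30 mm, or 1.5 rad. Moving above the knob with the fingers narrowed to about 32 mm.

```bash
python3 -m inch '[[-0.02,0,0.0,0,0,0.03],[-0.05,0,0.01,0,0,0.06],[-0.085,0,0.02,0,0,0.1],[-0.115,0,0.035,0,0,0.111],[-0.138,0,0.048,0,0,0.111],[-0.148,0,0.055,0,0,0.111],[-0.1515,0,0.058,0,0,0.111],[-0.1515,0,0.058,0,0,0.111],[-0.1515,0,0.058,0,0,0.111],[-0.1515,0,0.058,0,0,0.111]]' -0.31
python3 - <<'E'
from h import *
st,im,d=shot("wrist","w5"); c=cam("wrist",st); P=allcloud(c,d)
hsv=cv2.cvtColor(im,cv2.COLOR_BGR2HSV)
m=(np.hypot(P[...,0]-538,P[...,1]+60)<45)&(hsv[...,1]>90)&(abs(hsv[...,0].astype(int)-22)<10)&(P[...,2]>46)&(P[...,2]<54)
q=P[m]; r=cv2.minAreaRect(q[:,:2].astype(np.float32)); print("knob",m.sum(),q.mean(0),r)
m2=(np.hypot(P[...,0]-538,P[...,1]+60)<65)&(P[...,2]<56); q=P[m2]; print("hole",cv2.minEnclosingCircle(q[:,:2].astype(np.float32)))
print(st["tcp_pos"],st["qpos"][6],tooldelta(st,[r[0][0],r[0][1],21.5],down(97)))
cv2.imwrite("pics/w5.png",im)
E
```

```text
time_s: 11.4
tcp_pos: [538.9, -58.0, 201.0]
tcp_rot: [2.077, 2.355, 0.003]
wrist_force: [-0.1, 0.2, 0.2]
gripper_width: 32.2
knob 732 [538.18893719 -60.73077607  49.83976758] ((538.6708984375, -61.0123291015625), (56.448055267333984, 16.983705520629883), 7.2539262771606445)
hole ((530.5232543945312, -61.69967269897461), 57.80923843383789)
[538.92561797 -57.95127728 201.04951329] 1.7015779274587781 (array([-0.00302697, -0.00106643,  0.1795471 ]), array([ 0.00240726, -0.00012316,  0.00276521]))
```

View pics/w5.png

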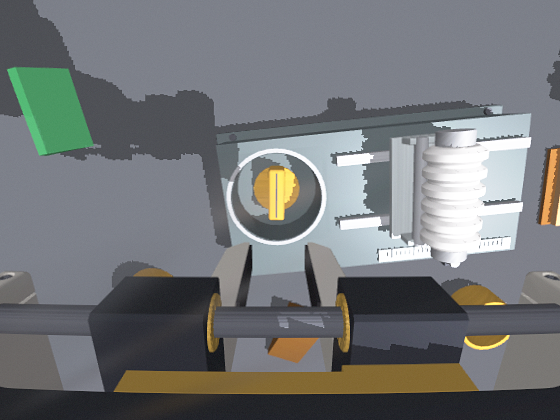

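The knob is under the open fingers at (277,193) px, and the world measurement (538.5,-60.8) agrees with the earlier one. Descending and gripping.

```bash
python3 -m inch '[[-0.001,0,0.02,0.002,0,0],[-0.003,-0.001,0.05,0.002,0,0],[-0.003,-0.001,0.08,0.002,0,0],[-0.003,-0.001,0.105,0.002,0,0],[-0.003,-0.001,0.128,0.002,0,0],[-0.003,-0.001,0.148,0.002,0,0],[-0.003,-0.001,0.164,0.002,0,0],[-0.003,-0.001,0.174,0.002,0,0],[-0.003,-0.001,0.179,0.002,0,0],[-0.003,-0.001,0.179,0.002,0,0]]' -0.31
python3 -m inch '[[0,0,0,0,0,0],[0,0,0,0,0,0],[0,0,0,0,0,0],[0,0,0,0,0,0],[0,0,0,0,0,0],[0,0,0,0,0,0],[0,0,0,0,0,0],[0,0,0,0,0,0],[0,0,0,0,0,0],[0,0,0,0,0,0]]' -1 50
```

```text
time_s: 12.45
tcp_pos: [538.8, -60.9, 21.9]
tcp_rot: [2.078, 2.356, 0.0]
wrist_force: [-0.3, 0.5, 0.5]
gripper_width: 32.4
time_s: 13.45
tcp_pos: [539.3, -60.1, 22.7]
tcp_rot: [2.078, 2.356, 0.003]
wrist_force: [-1.1, 2.8, 6.2]
gripper_width: 17.5
```

Gripped (17.5 mm). Turning clockwise, 0.7 rad first.

```bash
python3 -m inch '[[0,0,0,0,0,0.04],[0,0,0,0,0,0.11],[0,0,0,0,0,0.2],[0,0,0,0,0,0.3],[0,0,0,0,0,0.4],[0,0,0,0,0,0.5],[0,0,0,0,0,0.59],[0,0,0,0,0,0.66],[0,0,0,0,0,0.7],[0,0,0,0,0,0.7]]'
python3 - <<'E'
from h import *
st=env.read_state(); r=st["tcp_rot"]; print(st["tcp_pos"],np.degrees(2*np.arctan2(r[1],r[0])),st["moment"])
a=np.radians(13.3); ex=np.array([np.cos(a),np.sin(a)]); ey=np.array([-ex[1],ex[0]]); o=np.array([526.3,44.8])
for n in ("scene","side"):
    s,im,d=shot(n,n+"6"); c=cam(n); P=allcloud(c,d); xl=(P[...,:2]-o)@ex; yl=(P[...,:2]-o)@ey; Z=P[...,2]
    m=(xl>42)&(xl<56)&(yl>20)&(yl<100)&(Z>72)&(Z<83); print(n,"ptr",m.sum(),yl[m].mean() if m.any() else 0)
    m=(xl>58)&(xl<80)&(yl>40)&(yl<110)&(Z>72)&(Z<90); print(n,"mrk",m.sum(),np.percentile(yl[m],[3,50,97]))
    m=(abs(xl+12)<56)&(yl>10)&(yl<110)&(Z>115)&(Z<155); print(n,"ins",np.percentile(yl[m],[2,98]),np.percentile(Z[m],98),np.percentile(xl[m],[2,98]))
E
```

```text
time_s: 14.45
tcp_pos: [539.3, -60.5, 22.7]
tcp_rot: [2.76, 1.5, 0.002]
wrist_force: [-1.4, 0.5, 1.1]
gripper_width: 17.7
[539.25933687 -60.54081863  22.73864251] 57.04910308600844 [-0.06297176  0.09740221  0.02640301]
scene ptr 9 60.242677375323574
scene mrk 46 [69.70038019 76.99146853 85.05226928]
scene ins [37.61754226 82.50123444] 148.66398207389196 [-58.80234228  41.26111081]
side ptr 0 0Traceback (most recent call last):
  File "<stdin>", line 7, in <module>
    return _quantile_unchecked(
        a, q, axis, out, overwrite_input, method, keepdims, weights)
    return _ureduce(a,
                    func=_quantile_ureduce_func,
    ...<5 lines>...
                    overwrite_input=overwrite_input,
                    method=method)
    r = func(a, **kwargs)
    result = _quantile(arr,
                       quantiles=q,
    ...<2 lines>...
                       out=out,
                       weights=wgt)
    slices_having_nans = np.isnan(arr[-1, ...])
                                  ~~~^^^^^^^^^
IndexError: index -1 is out of bounds for axis 0 with size 0
```

14 mm moved for 0.7 rad, as expected. Another 0.7 rad, then I look closely.

```bash
python3 -m inch '[[0,0,0,0,0,0.04],[0,0,0,0,0,0.11],[0,0,0,0,0,0.2],[0,0,0,0,0,0.3],[0,0,0,0,0,0.4],[0,0,0,0,0,0.5],[0,0,0,0,0,0.59],[0,0,0,0,0,0.66],[0,0,0,0,0,0.7],[0,0,0,0,0,0.7]]'
python3 - <<'E'
from h import *
st=env.read_state(); r=st["tcp_rot"]; print(st["tcp_pos"],np.degrees(2*np.arctan2(r[1],r[0])))
a=np.radians(13.3); ex=np.array([np.cos(a),np.sin(a)]); ey=np.array([-ex[1],ex[0]]); o=np.array([526.3,44.8])
for n in ("scene","side"):
    s,im,d=shot(n,n+"7"); c=cam(n); P=allcloud(c,d); xl=(P[...,:2]-o)@ex; yl=(P[...,:2]-o)@ey; Z=P[...,2]
    W=np.linalg.inv(c[2]); X=np.r_[o+60*ex+75*ey,78]
    p=W[:3,:3]@X+W[:3,3]; p=c[0]@np.r_[p[:2]/p[2],1]; print(n,p[:2])
    for nm,m in (("ptr",(xl>42)&(xl<56)&(yl>20)&(yl<100)&(Z>72)&(Z<83)),("mrk",(xl>58)&(xl<80)&(yl>40)&(yl<110)&(Z>72)&(Z<90)),("ins",(abs(xl+12)<56)&(yl>10)&(yl<130)&(Z>115)&(Z<155))):
        if m.any(): print(n,nm,m.sum(),np.percentile(yl[m],[2,50,98]).round(1),Z[m].max().round(1))
    u,v=p[:2].astype(int); cv2.imwrite(f"pics/c7{n}.png",cv2.resize(im[v-25:v+25,u-32:u+33],(390,300),interpolation=cv2.INTER_CUBIC))
cv2.imwrite("pics/c7.png",np.hstack([cv2.imread(f"pics/c7{n}.png") for n in ("scene","side")]))
E
```

```text
time_s: 15.55
tcp_pos: [538.9, -60.8, 22.7]
tcp_rot: [-3.107, -0.462, -0.001]
wrist_force: [-1.8, 0.9, 3.1]
gripper_width: 17.6
[538.90965793 -60.7914015   22.72105409] -343.08956765655233
scene [307.79480718 237.45553325]
scene ptr 13 [71.6 73.9 76.8] 81.5
scene mrk 45 [69.7 76.9 85.3] 89.2
scene ins 628 [51.6 72.7 96.2] 151.1
side [279.68104612 192.90719063]
side ins 392 [51.6 62.2 87. ] 149.8
```

View pics/c7.png

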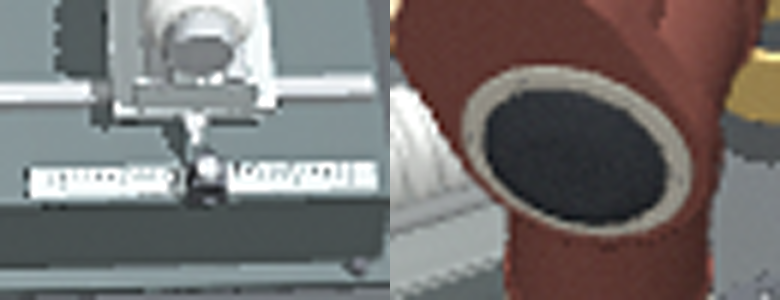

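In the left half, the pointer tip at (190,135) stands just short of the marker stud at (207,165). The remaining gap is about 2-3 mm (the side view is blocked by the arm). Turning 0.13 rad more, then release and rise for a close look.

```bash
python3 -m inch '[[0,0,0,0,0,0.03],[0,0,0,0,0,0.07],[0,0,0,0,0,0.11],[0,0,0,0,0,0.13],[0,0,0,0,0,0.13],[0,0,0,0,0,0.13],[0,0,0,0,0,0.13],[0,0,0,0,0,0.13],[0,0,0,0,0,0.13],[0,0,0,0,0,0.13]]'
python3 -m inch '[[0,0,0,0,0,0],[0,0,0,0,0,0],[0,0,0,0,0,0],[0,0,0,0,0,0],[0,0,0,0,0,0],[0,0,0,0,0,0],[0,0,0,0,0,0],[0,0,0,0,0,0],[0,0,0,0,0,0],[0,0,0,0,0,0]]' -0.31
python3 -m inch '[[0,0,-0.01,0,0,0],[0,0,-0.03,0,0,0],[0,0,-0.055,0,0,0],[0,0,-0.085,0,0,0],[0,0,-0.12,0,0,0],[0,0,-0.155,0,0,0],[0,0,-0.185,0,0,0],[0,0,-0.21,0,0,0],[0,0,-0.22,0,0,0],[0,0,-0.22,0,0,0]]'
python3 - <<'E'
from h import *
st=env.read_state()
# pointer/marker area ~ local (58,77); put it under the wrist camera: choose TCP so that camera axis hits it, tool x along +carriage y
a=np.radians(13.3); ex=np.array([np.cos(a),np.sin(a)]); ey=np.array([-ex[1],ex[0]]); o=np.array([526.3,44.8])
t=np.r_[o+58*ex+77*ey,78]
for deg in (103.3,13.3):
    D=down(deg); y=D.as_matrix()[:,1]
    M=eyes.camera_info("wrist")["mount"]; axis=D.apply(M[:3,2]); off=D.apply(M[:3,3])
    zc=225+off[2]; s=(zc-78)/-axis[2]; pos=t-axis*s-off
    print(deg,pos,np.hypot(*pos[:2]),tooldelta(st,pos,D))
E
```

```text
time_s: 16.65
tcp_pos: [538.9, -60.8, 22.7]
tcp_rot: [-3.13, -0.26, -0.001]
wrist_force: [-1.7, -0.7, 3.2]
gripper_width: 17.5
time_s: 17.65
tcp_pos: [538.9, -60.8, 22.7]
tcp_rot: [-3.13, -0.259, -0.001]
wrist_force: [0.4, 0.2, 0.7]
gripper_width: 31.9
time_s: 18.65
tcp_pos: [539.2, -61.2, 244.2]
tcp_rot: [-3.131, -0.259, -0.006]
wrist_force: [-1.4, 0.5, -1.0]
gripper_width: 32.1
103.3 [551.92298113 129.36325684 225.        ] 566.8807893378888 (array([ 0.04380854, -0.18582793,  0.01934134]), array([ 0.00338232, -0.00292999, -1.63754296]))
13.3 [561.31614373 146.18522169 225.        ] 580.039595421031 (array([ 0.0558428 , -0.20087401,  0.01938705]), array([ 0.00028534, -0.00398195, -0.06674893]))
```

```bash
python3 -m inch '[[0.005,-0.02,0,0,0,-0.01],[0.015,-0.05,0,0,0,-0.03],[0.025,-0.085,0,0,0,-0.05],[0.035,-0.12,0.005,0,0,-0.067],[0.045,-0.155,0.01,0,0,-0.067],[0.052,-0.18,0.015,0,0,-0.067],[0.056,-0.195,0.018,0,-0.004,-0.067],[0.056,-0.201,0.019,0,-0.004,-0.067],[0.056,-0.201,0.019,0,-0.004,-0.067],[0.056,-0.201,0.019,0,-0.004,-0.067]]'
python3 - <<'E'
from h import *
a=np.radians(13.3); ex=np.array([np.cos(a),np.sin(a)]); ey=np.array([-ex[1],ex[0]]); o=np.array([526.3,44.8])
st,im,d=shot("wrist","w8"); c=cam("wrist",st); P=allcloud(c,d); xl=(P[...,:2]-o)@ex; yl=(P[...,:2]-o)@ey; Z=P[...,2]
cv2.imwrite("pics/c8.png",np.hstack([cv2.resize(im,(400,300)),cv2.resize(im[149:269,198:358],(400,300),interpolation=cv2.INTER_CUBIC)]))
for x in range(40,82,2):
    m=(abs(xl-x)<1)&(yl>50)&(yl<105)&(Z>72)&(Z<95)
    if m.any(): print(x,m.sum(),yl[m].min().round(1),yl[m].max().round(1),((yl[m].min()+yl[m].max())/2).round(1),np.median(Z[m]).round(1))
m=(abs(xl+12)<60)&(yl>40)&(yl<120)&(Z>110)&(Z<155); print("ins",cv2.minAreaRect(np.c_[xl[m],yl[m]].astype(np.float32)),np.percentile(Z[m],98))
m=(abs(xl+12)<48)&(yl>20)&(yl<130)&(Z>76)&(Z<82); print("plate",np.percentile(yl[m],[1,99]))
E
```

```text
time_s: 19.65
tcp_pos: [561.5, 144.1, 225.5]
tcp_rot: [3.119, 0.36, -0.0]
wrist_force: [1.4, -1.2, -0.1]
gripper_width: 31.9
40 18 81.3 104.3 92.8 78.5
42 35 72.8 104.2 88.5 77.8
44 18 73.2 81.7 77.5 77.6
46 16 73.9 81.0 77.4 77.5
48 14 74.7 80.7 77.7 77.9
50 6 74.9 79.7 77.3 78.3
52 11 74.8 79.8 77.3 77.4
54 8 75.6 78.7 77.2 77.0
56 6 76.9 78.1 77.5 76.4
60 7 76.3 79.5 77.9 78.3
62 7 76.1 80.7 78.4 77.8
64 17 73.2 81.9 77.6 77.8
66 30 70.3 85.9 78.1 77.6
68 29 69.9 86.0 77.9 77.7
70 31 70.1 85.9 78.0 79.7
72 27 70.3 85.9 78.1 83.6
74 28 69.8 85.9 77.9 82.8
76 25 69.7 85.8 77.7 78.6
78 28 70.1 85.6 77.9 77.8
ins ((-12.338558197021484, 77.87395477294922), (112.38981628417969, 46.99170684814453), 0.16532333195209503) 146.4256886640686
plate [ 80.96311851 113.10002904]
```

View pics/c8.png

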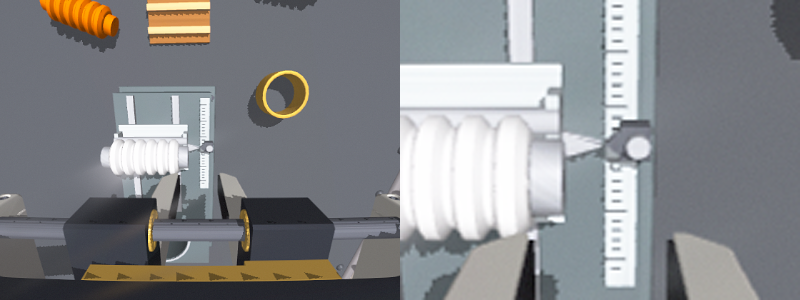

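The pointer wedge centre is at y=77.4 and the marker at 77.9, facing each other tip to tip. That is about 0.5 mm off, well inside 3 mm. The insulator is still home and the robot touches nothing.

```bash
python3 -c "
from station import env
print(env.hand_in())"
```

```text
the job is handed in; nothing more can be done
None
```

I laid the white insulator in the gap between the carriage bars. I then turned the knob about 1.53 rad clockwise, let go and backed off, and handed in at about 20 s of the 58 s allowed. The hand-in reports no verdict.

Last checks, from a close wrist-camera view:
- **Pointer:** about 0.5 mm short of the marker along the travel (limit 3 mm).
- **Insulator:** lies along the bars to within 0.2° and within about 0.5 mm across them. Its top is at 146.4 mm against about 146 mm expected, and it is centred to about 0.2 mm along the bars.
- **Robot:** clear of everything, with the fingers at 225 mm.

Before the last turn, my estimates of the total run differed by about 2 mm between cameras (30 to 32 mm), and the arm blocked the side view. The close wrist view settled it. I did not measure the bystanders' positions at the end, but nothing in the moves went near them.

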